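Load a pigment cartridge in the bench tinter and index it to the pump

ROBOT

A 6-joint arm with a two-finger parallel gripper is mounted at the origin on the work surface. World frame = base frame: x ahead of the robot, y to its left, z up, the work surface at z = 0. Lengths are in m, angles in degrees, forces in N, time in s.
With the tool pointing down it reaches from about 0.35 to 0.975 m from the base axis. Payload 4.9 kg.
Tool frame: the origin (TCP) lies between the finger pads, 19 mm behind the fingertips; this is the grasp point; z points along the fingers, y is the line along which they close (so a half turn about z gives the same grasp; the last joint's range is limited). The gripper opens to 85 mm and grips with 20 to 120 N. Pads are 22 mm wide; open, the fingers measure 114 mm over their backs; the gripper's body (76 mm by 85 mm) begins 54 mm behind the grasp point. The pads swing forward as they close: fully open they stand 13 mm farther back than shut.
Start: joints at [70.13, 3.019, 92.412, -0, 84.569, -6.818], TCP at [0.141, 0.609, 0.25] pointing down, gripper open.
Joint ranges: [-172.51, 172.51], [-57.92, 126.97], [3.15, 148.05], [-58.71, 238.71], [5.1, 150.11], [-179.66, 179.66]. Speed limits (degrees/s): [147.25, 147.25, 180, 180, 180, 180].

INTERFACE

Orientations are given as [roll, pitch, yaw] about the fixed x, y, z axes, in that order (R = Rz(yaw) Ry(pitch) Rx(roll)).
In Python, from workcell import env, viewer gives the robot as it stands.
- The arm moves only by the tool arm_command, never from a script. Its argument "steps" is a list of rows, each an object with "turn": the turn, a rotation vector about the tool's x, y, z in degrees, a list of three; "delta_pos": the shift along the tool's x, y, z in cm, a list of three; "gripper": the gripper's target within -1 to 1 (shut at 1, half-way at 0, fully open at -1). In form: [{"turn": [wx, wy, wz], "delta_pos": [dx, dy, dz], "gripper": gripper}, ...]. A call has 1 to 20 rows; each row is the pose to reach, as a shift and turn from the pose commanded when the call began, along the tool's axes at that moment; what a row does not reach only later rows make up. A row lasts 1/10 s, in which the tool goes at most 50 mm and 8.59 degrees, less where a joint would pass 70% of its speed; a pose out of reach is approached as far as the arm can. A call with a gripper value outside its range is refused whole. The fingers move at their own pace and stop on an object; "squeeze" is the grip in N (left out, the last holds). Time passes only in rows, so rows that repeat a pose let the fingers close. It gives the time, the measured TCP pose, the force, the opening and the grip force at its end, in the units of the state.
- env.read_state(): the state, without advancing time (a new reading comes with each control period).
- viewer.capture(name): name is "side" or "top"; returns (picture, depth): 384x512x3 uint8, red, green, blue; 384x512 float32, m along the optical axis (not along the pixel's ray), 0 where there is no reading.
- viewer.camera_info(name): a dict with "K" (3x3 intrinsics, pixels), "pose" (4x4, takes a point from camera to world coordinates). Camera axes: x right, y up, looking along -z (the intrinsics and any distortion apply to the point x, -y, -z); pixel columns grow to the right and rows downward; lengths in m; the calibration is good to about 2 mm. A picture is of the moment at which its call begins. camera_info takes no time and is no camera call.
- env.hand_in(): hands the job in; it is judged then, once.
The state is a dict: "t": time; "joints": joint angles; "dq": joint speeds; "joint_torque": joint torques, N m; "tool_pos": TCP position; "orientation": TCP orientation; "ft_force": force on the tool from outside, world axes, zero at the start; "ft_torque": the same for the moment, N m; "grip_width": opening from 0.0 (shut) to 1.0 (fully open); "grip_force": force on a finger pad.
Only numpy, scipy, OpenCV 4.12 (cv2) and the standard library are available. Lean on these libraries where they do the work, as an engineer would, in place of code of your own. Each camera call takes 0.05 s, during which the arm holds its last target. There are 200 camera calls.

TASK

Load the spare pigment cartridge into the one empty pocket of the tinter's carousel: set it in upright and, pressing lightly, twist it until you feel its toothed foot drop over the spring-loaded drive bar, then stop twisting and let it go fully home; never force the drive. Then turn the carousel by its centre knob one click counter-clockwise (seen from above), no further, so that the new cartridge comes to rest at the pump housing. Leave the other things on the bench alone.

Things in the scene. Friction and masses are not known exactly. Their poses are not given: they have to be found in the camera images.
- cartridge: The spare pigment cartridge, the only one standing on the bench: upright white plastic cylinder 44 mm in diameter up to 86 mm height, then a grey ribbed cap 34 mm in diameter up to 102 mm; 0.17 to 0.34 kg. Origin: centre of the underside, z up. Round: grip it at any yaw; a TCP height of 70 mm above the origin suits, on the bench and when seated.
- foot (a point): Centre of the cartridge's underside, axes as the cartridge's. Four square teeth, 13 mm long, 14 mm wide, 13 to 20 mm from the axis, stand on its +x, +y, -x and -y axes. Between them, on the diagonals (45 degrees from x, every 90 degrees), runs a cross-shaped gap 8.5 mm wide.
- tinter: The bench tinting machine, fixed: round grey housing 300 mm in diameter with an aluminium carousel (270 mm, top face 74 mm above the bench). Origin: on the carousel's axis at bench level. The carousel has six black cups, 60 degrees apart on a 100 mm radius: five hold cartridges like the spare one (tops 180 mm high), one is empty and starts at the loading station, on the tinter's -x side.
- pocket (a point): Centre of the floor of the empty cup, 78 mm above the bench; moves with the carousel. The bore is 46.5 mm wide up to 36 mm above the floor, then flares to 55 mm at the rim, 42 mm above the floor (62 mm outside). A cartridge is home when the teeth of its foot stand on this floor: its origin is then at this point's height.
- drive (a point): Top centre of the steel drive bar in the middle of the empty cup, 12 mm above its floor (point fixed on the carousel). The bar is 36 mm long, 5 mm wide, at an unknown angle (this point's axes do not show it). It yields down by up to 2 mm (3 N to start, 9 N at the end), then is solid. With a gap of the foot in line within 0.1 rad the cartridge drops over it. Its gearing keeps it from turning.
- pump (a point): Top of the grey pump housing, 130 mm above the bench, 173 mm from the carousel's axis, 56 mm (radially) by 72 mm, just outside the carousel's rim, with a spout and drip tray on its outer side. It marks the pump station, 60 degrees counter-clockwise from the loading station seen from above.
- knob (a point): On the carousel's axis, 166 mm above the bench, at the height to grip the centre knob: a black upright bar 56 mm long (along this point's x axis), 16 mm thick (along its y), reaching from 141 to 177 mm above the bench. Turns with the carousel; at the start its x axis is that of the tinter.
- carousel (a joint): Angle of the carousel, rad, growing counter-clockwise seen from above; 0 = the empty cup at the loading station. It clicks every 1.047 rad (60 degrees); about 0.5 N m gets it over the hump half-way between two clicks, after which it falls into the next by itself. At 1.047 the pocket is at the pump station.
- samplepot: Open steel pot, 62 mm in diameter, 62 mm high, on the tinter's drip tray (tray 12 mm high). Not to be disturbed. Origin: centre of the underside.
- spraycan: Aerosol can with black cap, 65 mm in diameter, 190 mm high, standing. Not to be disturbed. Origin: centre of the underside.
- painttin: Closed paint tin, 76 mm in diameter, 85 mm high. Not to be disturbed. Origin: centre of the underside.
- brush: Paint brush with wooden handle lying on the bench, 200 mm long, about 20 mm high. Not to be disturbed. Origin: under its middle.
Things that resemble listed ones, but are neither listed nor needed, are in the scene too. Several things have the shape of the cartridge; the one meant has the colours described above.

How it is judged:
By the outcome, as a careful person would: the job done as asked, in the order asked, and still so for the second after the job is handed in, with the robot touching nothing.
It also fails if it takes over 64 s, if anything falls off the work surface, if the arm or the gripper's body presses on something with over 40 N, if the wrist force passes 120 N, or if a joint passes its speed limit or range.

## Working session

There is one attempt and no reset: what is moved stays moved. The work goes in short steps, Python scripts to look and compute and a tool call to move; the robot and the scene stay as the last step left them, time stands still between calls to the robot, and variables do not carry over. Pictures are saved under pics/ and viewed, at most 10 in all, crops included, and the job is handed in when it is done.

Besides the shell and the picture viewer there is one more tool, called after "Call:" in YAML: its name, and indented under it one key for each argument. arm_command: Moves the arm, as the interface text tells. Its arguments: {"type":"object","properties":{"steps":{"type":"array"},"squeeze":{"type":"number"}},"required":["steps"]}

```bash
mkdir -p pics; cat > h.py <<'E'
import numpy as np, cv2
from workcell import env, viewer
def grab(n,tag):
    im,d=viewer.capture(n); cv2.imwrite(f'pics/{tag}.png',im[:,:,::-1]); np.savez(f'pics/{tag}.npz',im=im,d=d); return im,d
def load(tag):
    z=np.load(f'pics/{tag}.npz'); return z['im'],z['d']
def ray(n,u,v):
    c=viewer.camera_info(n);K=np.array(c['K']);T=np.array(c['pose'])
    dist=c.get('dist',c.get('distortion'))
    p=cv2.undistortPoints(np.array([[[u,v]]],float),K,None if dist is None else np.array(dist,float))[0,0]
    return T[:3,3],T[:3,:3]@np.array([p[0],-p[1],-1.])
def onz(n,u,v,z):
    o,r=ray(n,u,v); return o+r*(z-o[2])/r[2]
def atd(n,u,v,d):
    o,r=ray(n,u,v); return o+r*d
E
python3 - <<'E'
from h import *
for n in('side','top'):
    grab(n,n+'0'); print(n,viewer.camera_info(n))
print(env.read_state())
E
```

```text
side {'K': array([[473.2896649 ,   0.        , 258.44673447],
       [  0.        , 473.2896649 , 193.45128488],
       [  0.        ,   0.        ,   1.        ]]), 'pose': array([[ 0.88046792,  0.29385853, -0.37205297,  0.09342803],
       [-0.47382618,  0.51846151, -0.71181909, -0.8159033 ],
       [-0.01627897,  0.80302231,  0.59572659,  0.83321802],
       [ 0.        ,  0.        ,  0.        ,  1.        ]])}
top {'K': array([[351.99496471,   0.        , 257.07753932],
       [  0.        , 351.99496471, 195.1874332 ],
       [  0.        ,   0.        ,   1.        ]]), 'pose': array([[ 0.00383781,  0.98315615, -0.18272726,  0.42416292],
       [-0.99991096,  0.00143746, -0.01326691,  0.06339733],
       [-0.01278078,  0.18276191,  0.98307413,  0.98364722],
       [ 0.        ,  0.        ,  0.        ,  1.        ]])}
{'t': 0.1, 'joints': array([ 7.01296449e+01,  3.05518539e+00,  9.24844141e+01,  7.92292618e-04,
        8.45707345e+01, -6.81811764e+00]), 'dq': array([ 0.01952408,  0.01207995, -0.21445833, -0.05693989, -0.04317505,
        0.03956815]), 'joint_torque': array([ 7.50280742e-04, -3.94903886e+01, -3.71363640e+01, -8.08060759e-05,
        3.90362082e-03,  4.47517436e-06]), 'tool_pos': array([0.14096051, 0.60834409, 0.24886547]), 'orientation': array([-1.79890540e+02, -1.38816342e-02,  1.66947674e+02]), 'ft_force': array([ 0.80353178, -0.84755089, -0.44361127]), 'ft_torque': array([0.11195383, 0.00119971, 0.02782921]), 'grip_force': 0.0, 'grip_width': 1.001604569257309}
```

View pics/top0.png

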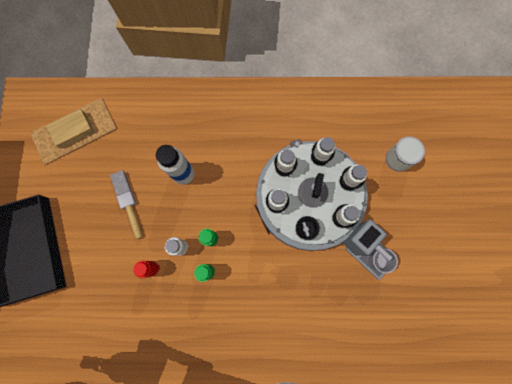

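View pics/side0.png

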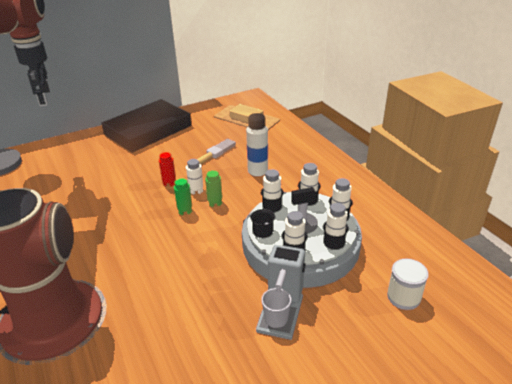

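The top view shows the carousel at (312,195), its empty cup at (307,229), the knob bar at (318,186), and the pump at (369,237) with the sample pot at (384,260).

These could be taken for the cartridge:
- white with grey cap: top (176,247), side (194,176)
- red: top (146,269)
- green: top (208,237)
- green: top (205,273)
- five seated cartridges in the carousel

I choose the white one standing on the bench.

```bash
python3 - <<'E'
from h import *
im,d=load('top0'); s,ds=load('side0')
a=cv2.resize(im[215:295,130:230],(400,320),interpolation=cv2.INTER_CUBIC)
b=cv2.resize(s[140:220,150:250],(400,320),interpolation=cv2.INTER_CUBIC)
c=cv2.resize(im[205:255,280:340],(384,320),interpolation=cv2.INTER_CUBIC)
e=cv2.resize(s[195:255,235:307],(384,320)[0:2],interpolation=cv2.INTER_CUBIC)
cv2.imwrite('pics/crop1.png',np.vstack([np.hstack([a,b]),np.hstack([c,e,np.zeros((320,32,3),np.uint8)])])[:600,:800,::-1])
# depth clouds
def cloud(n,d):
    c=viewer.camera_info(n);K=c['K'];T=c['pose'];v,u=np.mgrid[:384,:512]
    p=np.stack([(u-K[0,2])/K[0,0]*d,-(v-K[1,2])/K[1,1]*d,-d],-1)
    return p@T[:3,:3].T+T[:3,3]
P=cloud('top',d); S=cloud('side',ds)
np.savez('pics/cl.npz',P=P,S=S)
for nm,(u,v) in dict(cart=(176,243),red=(142,269),g1=(208,235),g2=(203,273),knob=(319,180),c1=(285,157),c2=(325,147),c3=(358,174),c4=(351,213),c5=(276,200),car=(340,190),pump=(369,237),can=(168,155),tin=(410,145),cup=(307,229)).items():
    print(nm,P[v,u].round(3))
for nm,(u,v) in dict(cart=(193,166),knob=(304,196),pump=(287,258)).items(): print('S',nm,S[v,u].round(3))
E
```

```text
cart [0.467 0.277 0.101]
red [0.403 0.357 0.105]
g1 [0.487 0.197 0.103]
g2 [0.394 0.207 0.102]
knob [ 0.611 -0.071  0.176]
c1 [0.665 0.009 0.181]
c2 [ 0.689 -0.086  0.183]
c3 [ 0.624 -0.161  0.182]
c4 [ 0.532 -0.141  0.18 ]
c5 [0.562 0.03  0.18 ]
car [ 0.608 -0.143  0.072]
pump [ 0.481 -0.193  0.134]
can [0.668 0.284 0.189]
tin [ 0.727 -0.329  0.086]
cup [ 0.503 -0.051  0.089]
S cart [0.454 0.274 0.095]
S knob [ 0.601 -0.076  0.162]
S pump [ 0.476 -0.208  0.132]
```

View pics/crop1.png

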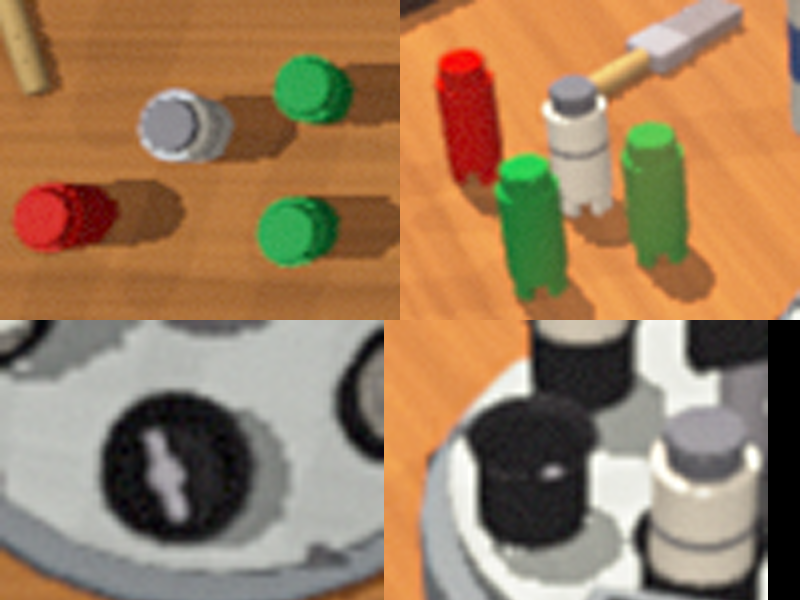

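The crops confirm the choice: the white body with the grey cap sits at crop (170,122), top pixel (172,245). The drive bar shows in the empty cup at crop (165,475), running from about (150,435) to (180,520).

```bash
cat > m.py <<'E'
from h import *
from scipy.optimize import least_squares
z=np.load('pics/cl.npz');P,S=z['P'],z['S']
im,_=load('top0'); s,_=load('side0')
def cap(A,c,zlo,zhi,r=.03):
    m=(np.hypot(A[...,0]-c[0],A[...,1]-c[1])<r)&(A[...,2]>zlo)&(A[...,2]<zhi); return m
def ring(pts,c,r):
    f=lambda q: np.hypot(pts[:,0]-q[0],pts[:,1]-q[1])-r
    return least_squares(f,c,loss='soft_l1',f_scale=.002)
for nm,A in(('top',P),('side',S)):
    m=cap(A,(.460,.274),.096,.108); v,u=np.nonzero(m)
    q=A[m]; (cu,cv),_=cv2.minEnclosingCircle(np.stack([u,v],1).astype(np.float32))
    print(nm,'cap',len(q),q.mean(0).round(4),'ray',onz(nm,u.mean(),v.mean(),.102).round(4))
    m=cap(A,(.460,.274),.03,.083,.035);q=A[m]; R=ring(q,(.46,.274),.022);print('  body',len(q),R.x.round(4),np.abs(R.fun).mean().round(4))
# two-ray
seeds=[(.665,.009),(.689,-.086),(.624,-.161),(.532,-.141),(.562,.03)]
for nm,A in(('top',P),('side',S)):
    C=[]
    for c in seeds:
        m=cap(A,c,.174,.187,.026);v,u=np.nonzero(m);C.append(onz(nm,u.mean(),v.mean(),.180)[:2]); zz=A[m][:,2].mean()
    C=np.array(C); a0=np.radians([60,0,-60,-120,120])[:5]
    f=lambda q:(np.stack([q[0]+.1*np.cos(a0+q[2]),q[1]+.1*np.sin(a0+q[2])],1)-C).ravel()
    # order: c1 upper-left(+x,+y)...
    R=least_squares(f,[.59,-.07,0]); x=R.x
    print(nm,'tinter',x[:2].round(4),'ang',np.degrees(x[2]).round(2),'res mm',(R.fun.reshape(-1,2)*1000).round(1).tolist(),zz.round(4))
    print('  pocket',(x[:2]-.1*np.array([np.cos(x[2]),np.sin(x[2])])).round(4))
    m=cap(A,x[:2],.170,.182,.035);q=A[m];v,u=np.nonzero(m)
    p=onz(nm,u.mean(),v.mean(),.177);w=np.linalg.svd((q-q.mean(0))[:,:2])[2][0]
    print('  knob',p.round(4),np.degrees(np.arctan2(w[1],w[0])).round(1),len(q))
    if nm=='top': pk=(x[:2]-.1*np.array([np.cos(x[2]),np.sin(x[2])]))
# bar in top image, mask brightness inside cup
g=im.mean(2); v,u=np.mgrid[:384,:512]; m=(np.hypot(u-306.5,v-229)<8.5)&(g>90)
q=np.array([onz('top',a,b,.09)[:2] for a,b in zip(u[m],v[m])]); w=np.linalg.svd(q-q.mean(0))[2][0]
print('bar',q.mean(0).round(4),np.degrees(np.arctan2(w[1],w[0])).round(1),m.sum())
# cup rim: z .115-.125
for nm,A in(('top',P),('side',S)):
    m=cap(A,pk,.112,.126,.04);q=A[m];R=ring(q,pk,.0293);print(nm,'rim',R.x.round(4),len(q))
E
python3 m.py
```

```text
top cap 152 [0.4592 0.2858 0.1018] ray [0.4592 0.2857 0.102 ]
  body 76 [0.4594 0.2874] 0.0003
side cap 70 [0.458  0.285  0.1005] ray [0.4572 0.2826 0.102 ]
  body 235 [0.4595 0.2884] 0.0015
top tinter [ 0.5998 -0.0701] ang -12.63 res mm [[-0.3, 0.3], [1.0, -0.3], [-0.2, 0.0], [-0.5, -0.5], [0.0, 0.4]] 0.1798
  pocket [ 0.5023 -0.0482]
  knob [ 0.5997 -0.07    0.177 ] 167.1 165
side tinter [ 0.5983 -0.0736] ang -12.61 res mm [[0.1, 0.7], [0.8, -0.4], [-0.2, -0.0], [-0.5, -0.2], [-0.2, -0.1]] 0.1789
  pocket [ 0.5007 -0.0518]
  knob [ 0.5972 -0.0748  0.177 ] 167.3 140
bar [ 0.504  -0.0474] -163.8 54
top rim [ 0.5031 -0.0483] 205
side rim [ 0.5025 -0.0495] 171
```

```bash
cat > go.py <<'E'
import json,sys
from h import *
from scipy.spatial.transform import Rotation as R
# usage: go.py x y z yaw : prints rows from stored commanded pose and stores the new one
def R0(y): return R.from_euler('xyz',[180,0,y],degrees=True)
def plan(*t):
    c=json.load(open('cmd.json')); d=R0(c[3]).inv().apply(np.array(t[:3])-c[:3])*100
    w=(R0(c[3]).inv()*R0(t[3])).as_rotvec(degrees=True)
    print('delta cm',d.round(2),'turn',w.round(2)); json.dump(list(t),open('cmd.json','w'))
E
python3 - <<'E'
import json; json.dump([.141,.609,.25,166.948],open('cmd.json','w'))
from go import *
plan(.4588,.286,.20,90); plan(.4588,.286,.07,90)
s,_=load('side0'); g=s.astype(float).mean(2).astype(np.float32)
c=viewer.camera_info('side');K=c['K'];T=c['pose']
def px(p):
    q=T[:3,:3].T@(np.array(p)-T[:3,3]); return K[0,2]+K[0,0]*q[0]/-q[2],K[1,2]-K[1,1]*q[1]/-q[2]
ang=np.arctan2(T[1,3]-.286,T[0,3]-.459); print('cam dir',np.degrees(ang))
for a in range(-90,91,6):
    th=ang+np.radians(a); row=[]
    for z in(.003,.006,.009,.012,.018):
        u,v=px([.4588+.021*np.cos(th),.2855+.021*np.sin(th),z]); row.append(s[int(round(v)),int(round(u))].astype(int).tolist())
    print(a,round(np.degrees(th)),row, round(u,1),round(v,1)) if a%12==0 else print(a,round(np.degrees(th)),[r[2] for r in row])
E
```

```text
delta cm [-38.25 -24.29   5.  ] turn [ 0.   -0.   76.95]
delta cm [ 0. -0. 13.] turn [0. 0. 0.]
cam dir -108.35399176599593
-90 -198 [64, 64, 66, 75, 54]
-84 -192 [[78, 110, 65], [71, 107, 64], [79, 111, 66], [88, 118, 75], [45, 122, 52]] 188.5 186.7
-78 -186 [65, 64, 64, 66, 88]
-72 -180 [[65, 103, 55], [78, 110, 65], [71, 107, 64], [79, 111, 66], [98, 137, 88]] 188.9 187.5
-66 -174 [105, 117, 117, 66, 75]
-60 -168 [[124, 135, 105], [136, 143, 117], [136, 143, 117], [138, 145, 117], [157, 156, 134]] 189.6 188.2
-54 -162 [118, 105, 117, 117, 134]
-48 -156 [[167, 141, 118], [191, 176, 159], [195, 183, 165], [192, 181, 162], [183, 172, 155]] 190.5 188.8
-42 -150 [140, 159, 165, 165, 155]
-36 -144 [[184, 160, 140], [184, 160, 140], [198, 182, 165], [202, 187, 168], [200, 187, 168]] 191.7 189.2
-30 -138 [141, 141, 153, 155, 168]
-24 -132 [[149, 107, 77], [175, 159, 141], [182, 170, 153], [184, 173, 155], [196, 182, 166]] 193.0 189.5
-18 -126 [77, 123, 131, 134, 159]
-12 -120 [[151, 95, 60], [149, 108, 81], [143, 105, 79], [152, 118, 96], [192, 179, 159]] 194.5 189.6
-6 -114 [55, 51, 49, 
[... 380 characters left out ...]
30 -78 [109, 138, 149, 146, 148]
36 -72 [[171, 135, 113], [179, 160, 138], [182, 167, 149], [180, 167, 146], [181, 169, 150]] 200.1 188.3
42 -66 [113, 140, 146, 146, 139]
48 -60 [[164, 117, 86], [177, 161, 140], [179, 164, 146], [177, 164, 146], [174, 158, 139]] 201.1 187.6
54 -54 [129, 140, 140, 131, 132]
60 -48 [[172, 148, 129], [175, 156, 140], [178, 153, 131], [196, 155, 126], [193, 156, 132]] 201.9 186.8
66 -42 [84, 84, 131, 126, 134]
72 -36 [[167, 115, 84], [195, 126, 83], [229, 147, 93], [229, 147, 93], [185, 154, 134]] 202.4 185.9
78 -30 [84, 83, 93, 93, 96]
84 -24 [[195, 126, 83], [229, 147, 93], [229, 147, 93], [227, 147, 93], [221, 147, 98]] 202.6 185.1
90 -18 [83, 93, 93, 96, 98]
```

The foot's gap faces about -110°, which is 70° modulo 90°. The bar lies at about 16°, so roughly +36° of twist is expected, and I'll confirm it by feel. Moving now.

Call:
arm_command:
  steps:
    - {"turn": [0,0,8],"delta_pos": [-4,-2.5,0.5],"gripper": -1}
    - {"turn": [0,0,16],"delta_pos": [-8,-5,1],"gripper": -1}
    - {"turn": [0,0,24],"delta_pos": [-12,-7.6,1.5],"gripper": -1}
    - {"turn": [0,0,32],"delta_pos": [-16,-10.1,2],"gripper": -1}
    - {"turn": [0,0,40],"delta_pos": [-20,-12.7,2.5],"gripper": -1}
    - {"turn": [0,0,48],"delta_pos": [-24,-15.2,3],"gripper": -1}
    - {"turn": [0,0,56],"delta_pos": [-28,-17.8,3.5],"gripper": -1}
    - {"turn": [0,0,64],"delta_pos": [-32,-20.3,4],"gripper": -1}
    - {"turn": [0,0,71],"delta_pos": [-36,-22.9,4.5],"gripper": -1}
    - {"turn": [0,0,76.95],"delta_pos": [-38.25,-24.29,5],"gripper": -1}
    - {"turn": [0,0,76.95],"delta_pos": [-38.25,-24.29,5],"gripper": -1}
    - {"turn": [0,0,76.95],"delta_pos": [-38.25,-24.29,5],"gripper": -1}
    - {"turn": [0,0,76.95],"delta_pos": [-38.25,-24.29,5],"gripper": -1}
  squeeze: 35

```text
t: 1.4
tool_pos: [0.4582, 0.2865, 0.1999]
orientation: [-180.0, -0.0, 90.1]
ft_force: [0.2, -0.7, -0.0]
grip_width: 1.001
grip_force: 0.0
```

Call:
arm_command:
  steps:
    - {"turn": [0,0,0],"delta_pos": [0,0,4],"gripper": -1}
    - {"turn": [0,0,0],"delta_pos": [0,0,8],"gripper": -1}
    - {"turn": [0,0,0],"delta_pos": [0,0,11],"gripper": -1}
    - {"turn": [0,0,0],"delta_pos": [0,0,13],"gripper": -1}
    - {"turn": [0,0,0],"delta_pos": [0,0,13],"gripper": -1}
    - {"turn": [0,0,0],"delta_pos": [0,0,13],"gripper": 1}
    - {"turn": [0,0,0],"delta_pos": [0,0,13],"gripper": 1}
    - {"turn": [0,0,0],"delta_pos": [0,0,13],"gripper": 1}
    - {"turn": [0,0,0],"delta_pos": [0,0,13],"gripper": 1}
    - {"turn": [0,0,0],"delta_pos": [0,0,13],"gripper": 1}
    - {"turn": [0,0,0],"delta_pos": [0,0,13],"gripper": 1}
    - {"turn": [0,0,0],"delta_pos": [0,0,13],"gripper": 1}
  squeeze: 35

```text
t: 2.6
tool_pos: [0.4602, 0.2866, 0.0722]
orientation: [179.8, -0.1, 90.0]
ft_force: [-0.8, 0.9, 5.7]
grip_width: 0.504
grip_force: 35.5
```

```bash
python3 - <<'E'
from go import *
print(env.read_state()['ft_torque'])
plan(.4588,.286,.27,90); plan(.502,-.049,.27,108)
E
```

```text
[0.13371509 0.36262803 0.0161867 ]
delta cm [  0.   0. -20.] turn [0. 0. 0.]
delta cm [-33.5    4.32   0.  ] turn [  0.   0. -18.]
```

Call:
arm_command:
  steps:
    - {"turn": [0,0,0],"delta_pos": [0,0,-2],"gripper": 1}
    - {"turn": [0,0,0],"delta_pos": [0,0,-5],"gripper": 1}
    - {"turn": [0,0,0],"delta_pos": [0,0,-9],"gripper": 1}
    - {"turn": [0,0,0],"delta_pos": [0,0,-13],"gripper": 1}
    - {"turn": [0,0,0],"delta_pos": [0,0,-17],"gripper": 1}
    - {"turn": [0,0,0],"delta_pos": [0,0,-20],"gripper": 1}
    - {"turn": [0,0,0],"delta_pos": [0,0,-20],"gripper": 1}
    - {"turn": [0,0,0],"delta_pos": [0,0,-20],"gripper": 1}

```text
t: 3.4
tool_pos: [0.4588, 0.2857, 0.2698]
orientation: [180.0, -0.0, 90.0]
ft_force: [-0.7, -0.1, -2.6]
grip_width: 0.505
grip_force: 36.4
```

Call:
arm_command:
  steps:
    - {"turn": [0,0,-2],"delta_pos": [-3,0.39,0],"gripper": 1}
    - {"turn": [0,0,-4],"delta_pos": [-7,0.9,0],"gripper": 1}
    - {"turn": [0,0,-6],"delta_pos": [-11,1.42,0],"gripper": 1}
    - {"turn": [0,0,-8],"delta_pos": [-15,1.93,0],"gripper": 1}
    - {"turn": [0,0,-10],"delta_pos": [-19,2.45,0],"gripper": 1}
    - {"turn": [0,0,-12],"delta_pos": [-23,2.97,0],"gripper": 1}
    - {"turn": [0,0,-14],"delta_pos": [-27,3.48,0],"gripper": 1}
    - {"turn": [0,0,-16],"delta_pos": [-30.5,3.93,0],"gripper": 1}
    - {"turn": [0,0,-18],"delta_pos": [-33.5,4.32,0],"gripper": 1}
    - {"turn": [0,0,-18],"delta_pos": [-33.5,4.32,0],"gripper": 1}
    - {"turn": [0,0,-18],"delta_pos": [-33.5,4.32,0],"gripper": 1}
    - {"turn": [0,0,-18],"delta_pos": [-33.5,4.32,0],"gripper": 1}
    - {"turn": [0,0,-18],"delta_pos": [-33.5,4.32,0],"gripper": 1}

```text
t: 4.7
tool_pos: [0.5017, -0.0481, 0.2692]
orientation: [-179.9, -0.1, 108.1]
ft_force: [-0.4, -0.4, -2.3]
grip_width: 0.504
grip_force: 36.4
```

```bash
python3 - <<'E'
from h import *
s,d=grab('side','side1'); grab('top','top1'); st=env.read_state(); print(st['tool_pos'],st['ft_force'])
c=viewer.camera_info('side');K=c['K'];T=c['pose'];v,u=np.mgrid[:384,:512]
P=np.stack([(u-K[0,2])/K[0,0]*d,-(v-K[1,2])/K[1,1]*d,-d],-1)@T[:3,:3].T+T[:3,3]
from scipy.optimize import least_squares
for lo,hi in((.215,.228),(.228,.245),(.2,.25)):
    m=(np.hypot(P[...,0]-.502,P[...,1]+.049)<.035)&(P[...,2]>lo)&(P[...,2]<hi);q=P[m]
    R=least_squares(lambda x:np.hypot(q[:,0]-x[0],q[:,1]-x[1])-.022,(.502,-.04),loss='soft_l1',f_scale=.002);print(lo,len(q),R.x.round(4))
m=(np.hypot(P[...,0]-.502,P[...,1]+.049)<.035)&(P[...,2]>.17)&(P[...,2]<.24);print('lowest',np.percentile(P[m][:,2],[0,1,3]))
cv2.imwrite('pics/c2.png',cv2.resize(s[90:260,190:350],None,fx=3.5,fy=3.5,interpolation=cv2.INTER_CUBIC)[:600,:,::-1])
E
```

```text
[ 0.5019499  -0.04823337  0.26973984] [-0.65466869 -0.40128254 -1.97566266]
0.215 96 [ 0.5009 -0.0461]
0.228 125 [ 0.5011 -0.0461]
0.2 312 [ 0.5011 -0.0459]
lowest [0.1953842  0.19609351 0.19839203]
```

View pics/c2.png

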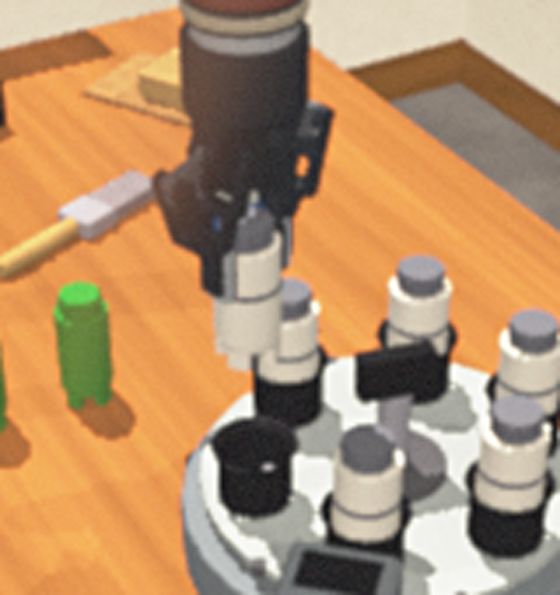

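The cartridge hangs upright in the grip at crop (250,310), over the empty cup at crop (255,465). No correction is needed beyond about 1 mm.

```bash
python3 - <<'E'
from go import *
plan(.5025,-.049,.205,108); plan(.5025,-.049,.175,108)
E
```

```text
delta cm [-0.02  0.05  6.5 ] turn [0. 0. 0.]
delta cm [ 0. -0.  3.] turn [0. 0. 0.]
```

Call:
arm_command:
  steps:
    - {"turn": [0,0,0],"delta_pos": [0,0.05,2],"gripper": 1}
    - {"turn": [0,0,0],"delta_pos": [0,0.05,5],"gripper": 1}
    - {"turn": [0,0,0],"delta_pos": [0,0.05,6.5],"gripper": 1}
    - {"turn": [0,0,0],"delta_pos": [0,0.05,7.2],"gripper": 1}
    - {"turn": [0,0,0],"delta_pos": [0,0.05,7.9],"gripper": 1}
    - {"turn": [0,0,0],"delta_pos": [0,0.05,8.6],"gripper": 1}
    - {"turn": [0,0,0],"delta_pos": [0,0.05,9.1],"gripper": 1}
    - {"turn": [0,0,0],"delta_pos": [0,0.05,9.5],"gripper": 1}
    - {"turn": [0,0,0],"delta_pos": [0,0.05,9.5],"gripper": 1}
    - {"turn": [0,0,0],"delta_pos": [0,0.05,9.5],"gripper": 1}

```text
t: 5.8
tool_pos: [0.5027, -0.0491, 0.1753]
orientation: [180.0, 0.0, 108.0]
ft_force: [-0.9, 0.1, -2.1]
grip_width: 0.505
grip_force: 36.3
```

Call:
arm_command:
  steps:
    - {"turn": [0,0,0],"delta_pos": [0,0,0.4],"gripper": 1}
    - {"turn": [0,0,0],"delta_pos": [0,0,0.8],"gripper": 1}
    - {"turn": [0,0,0],"delta_pos": [0,0,1.1],"gripper": 1}
    - {"turn": [0,0,0],"delta_pos": [0,0,1.3],"gripper": 1}
    - {"turn": [0,0,0],"delta_pos": [0,0,1.4],"gripper": 1}
    - {"turn": [0,0,0],"delta_pos": [0,0,1.4],"gripper": 1}
    - {"turn": [0,0,0],"delta_pos": [0,0,1.4],"gripper": 1}

```text
t: 6.5
tool_pos: [0.5031, -0.0491, 0.1616]
orientation: [179.9, 0.0, 108.0]
ft_force: [2.5, -0.4, 1.3]
grip_width: 0.505
grip_force: 36.6
```

Call:
arm_command:
  steps:
    - {"turn": [0,0,0],"delta_pos": [0,0,0.1],"gripper": 1}
    - {"turn": [0,0,0],"delta_pos": [0,0,0.15],"gripper": 1}
    - {"turn": [0,0,0],"delta_pos": [0,0,0.15],"gripper": 1}
    - {"turn": [0,0,0],"delta_pos": [0,0,0.15],"gripper": 1}

```text
t: 6.9
tool_pos: [0.5031, -0.0492, 0.1605]
orientation: [179.9, 0.0, 108.0]
ft_force: [-0.1, 0.3, 5.4]
grip_width: 0.504
grip_force: 36.8
```

Now pressing at about 7 N on the spring. I'll twist counter-clockwise in small steps.

Call:
arm_command:
  steps:
    - {"turn": [0,0,-2.5],"delta_pos": [0,0,0],"gripper": 1}
    - {"turn": [0,0,-5],"delta_pos": [0,0,0],"gripper": 1}
    - {"turn": [0,0,-5],"delta_pos": [0,0,0],"gripper": 1}

```text
t: 7.2
tool_pos: [0.5031, -0.0492, 0.1603]
orientation: [179.9, 0.1, 113.0]
ft_force: [0.6, -0.3, 6.4]
grip_width: 0.505
grip_force: 37.0
```

Call:
arm_command:
  steps:
    - {"turn": [0,0,-2],"delta_pos": [0,0,0],"gripper": 1}
    - {"turn": [0,0,-4],"delta_pos": [0,0,0],"gripper": 1}
    - {"turn": [0,0,-4],"delta_pos": [0,0,0],"gripper": 1}

```text
t: 7.5
tool_pos: [0.5032, -0.0492, 0.1602]
orientation: [179.9, 0.1, 116.9]
ft_force: [2.4, 0.2, 4.5]
grip_width: 0.503
grip_force: 37.0
```

Call:
arm_command:
  steps:
    - {"turn": [0,0,-2],"delta_pos": [0,0,0],"gripper": 1}
    - {"turn": [0,0,-4],"delta_pos": [0,0,0],"gripper": 1}
    - {"turn": [0,0,-4],"delta_pos": [0,0,0],"gripper": 1}
    - {"turn": [0,0,-4],"delta_pos": [0,0,0],"gripper": 1}

```text
t: 7.9
tool_pos: [0.503, -0.0491, 0.1593]
orientation: [179.9, 0.1, 120.9]
ft_force: [5.7, -1.3, -0.4]
grip_width: 0.505
grip_force: 36.5
```

The force has fallen away, so the foot has dropped. I stop twisting and lower it gently to check.

Call:
arm_command:
  steps:
    - {"turn": [0,0,0],"delta_pos": [0,0,0.1],"gripper": 1}
    - {"turn": [0,0,0],"delta_pos": [0,0,0.2],"gripper": 1}
    - {"turn": [0,0,0],"delta_pos": [0,0,0.2],"gripper": 1}

```text
t: 8.2
tool_pos: [0.503, -0.0491, 0.1575]
orientation: [179.9, 0.1, 121.0]
ft_force: [4.3, -1.3, 0.9]
grip_width: 0.504
grip_force: 36.6
```

```bash
python3 -c "
from h import *
s=env.read_state();print(s['tool_pos'],s['ft_force'],s['ft_torque'],s['orientation'])"
```

```text
[ 0.50298912 -0.04911185  0.1575112 ] [ 4.31230105 -1.33152446  0.91751114] [-0.24574216 -1.05045413 -0.01356058] [1.79941947e+02 5.29366706e-02 1.20953356e+02]
```

Call:
arm_command:
  steps:
    - {"turn": [0,0,0],"delta_pos": [-0.04,0.07,0.1],"gripper": 1}
    - {"turn": [0,0,0],"delta_pos": [-0.04,0.07,0.3],"gripper": 1}
    - {"turn": [0,0,0],"delta_pos": [-0.04,0.07,0.5],"gripper": 1}
    - {"turn": [0,0,0],"delta_pos": [-0.04,0.07,0.65],"gripper": 1}
    - {"turn": [0,0,0],"delta_pos": [-0.04,0.07,0.75],"gripper": 1}
    - {"turn": [0,0,0],"delta_pos": [-0.04,0.07,0.75],"gripper": 1}

```text
t: 8.8
tool_pos: [0.5033, -0.049, 0.1502]
orientation: [-180.0, -0.0, 121.0]
ft_force: [2.7, -1.2, 1.9]
grip_width: 0.505
grip_force: 36.8
```

Call:
arm_command:
  steps:
    - {"turn": [0,0,0],"delta_pos": [0,0,0.1],"gripper": 1}
    - {"turn": [0,0,0],"delta_pos": [0,0,0.2],"gripper": 1}
    - {"turn": [0,0,0],"delta_pos": [0,0,0.2],"gripper": 1}
    - {"turn": [0,0,0],"delta_pos": [0,0,0.2],"gripper": 1}

```text
t: 9.2
tool_pos: [0.5036, -0.0491, 0.1502]
orientation: [-180.0, 0.0, 121.0]
ft_force: [-1.9, 0.5, 12.6]
grip_width: 0.506
grip_force: 37.8
```

It stops solidly 12 mm below first contact, so the cartridge is home. I'll release, rise, and move over the knob.

Call:
arm_command:
  steps:
    - {"turn": [0,0,0],"delta_pos": [0,0,-0.2],"gripper": 1}
    - {"turn": [0,0,0],"delta_pos": [0,0,-0.2],"gripper": 1}
    - {"turn": [0,0,0],"delta_pos": [0,0,-0.2],"gripper": -1}
    - {"turn": [0,0,0],"delta_pos": [0,0,-0.2],"gripper": -1}
    - {"turn": [0,0,0],"delta_pos": [0,0,-0.2],"gripper": -1}
    - {"turn": [0,0,0],"delta_pos": [0,0,-0.2],"gripper": -1}
    - {"turn": [0,0,0],"delta_pos": [0,0,-0.2],"gripper": -1}
    - {"turn": [0,0,0],"delta_pos": [0,0,-0.2],"gripper": -1}
    - {"turn": [0,0,0],"delta_pos": [0,0,-3],"gripper": -1}
    - {"turn": [0,0,0],"delta_pos": [0,0,-7],"gripper": -1}
    - {"turn": [0,0,0],"delta_pos": [0,0,-10.2],"gripper": -1}
    - {"turn": [0,0,0],"delta_pos": [0,0,-10.2],"gripper": -1}
    - {"turn": [0,0,0],"delta_pos": [0,0,-10.2],"gripper": -1}

```text
t: 10.5
tool_pos: [0.5038, -0.0491, 0.251]
orientation: [179.9, 0.1, 121.0]
ft_force: [-1.4, -0.0, -0.6]
grip_width: 1.0
grip_force: 0.0
```

```bash
python3 - <<'E'
from go import *
s=env.read_state();print(s['tool_pos'],s['orientation'],s['ft_force'],s['grip_width'])
json.dump([.5033,-.049,.25,121],open('cmd.json','w'))
plan(.5993,-.0712,.25,167.3);plan(.5993,-.0712,.166,167.3)
grab('side','side2'); grab('top','top2')
a=cv2.imread('pics/side2.png')[140:290,190:390]; b=cv2.imread('pics/top2.png')[120:270,240:400]
cv2.imwrite('pics/c3.png',np.hstack([cv2.resize(a,None,fx=2.2,fy=2.2),cv2.resize(b,None,fx=2.2,fy=2.2)]))
E
```

```text
[ 0.50379935 -0.04908505  0.25102294] [1.79917072e+02 8.29190237e-02 1.21001344e+02] [-1.35290323 -0.03185573 -0.63223171] 0.9997960603418525
delta cm [-6.85  7.09  0.  ] turn [  0.    0.  -46.3]
delta cm [-0.  -0.   8.4] turn [0. 0. 0.]
```

View pics/c3.png

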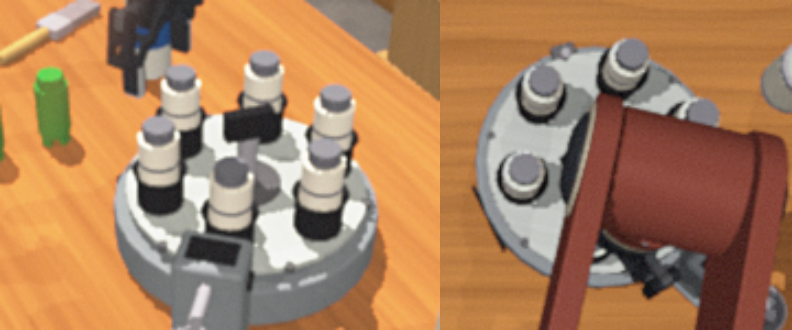

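The crop shows the new cartridge upright in its cup at (160,165), at the same height as its neighbours. Next is the knob.

Call:
arm_command:
  steps:
    - {"turn": [0,0,-8],"delta_pos": [-1.2,1.2,0],"gripper": -1}
    - {"turn": [0,0,-16],"delta_pos": [-2.4,2.4,0],"gripper": -1}
    - {"turn": [0,0,-24],"delta_pos": [-3.6,3.7,0],"gripper": -1}
    - {"turn": [0,0,-32],"delta_pos": [-4.8,4.9,0],"gripper": -1}
    - {"turn": [0,0,-40],"delta_pos": [-6,6.2,0],"gripper": -1}
    - {"turn": [0,0,-46.3],"delta_pos": [-6.85,7.09,0],"gripper": -1}
    - {"turn": [0,0,-46.3],"delta_pos": [-6.85,7.09,0],"gripper": -1}
    - {"turn": [0,0,-46.3],"delta_pos": [-6.85,7.09,3],"gripper": -1}
    - {"turn": [0,0,-46.3],"delta_pos": [-6.85,7.09,6],"gripper": -1}
    - {"turn": [0,0,-46.3],"delta_pos": [-6.85,7.09,8.4],"gripper": -1}
    - {"turn": [0,0,-46.3],"delta_pos": [-6.85,7.09,8.4],"gripper": -1}
    - {"turn": [0,0,-46.3],"delta_pos": [-6.85,7.09,8.4],"gripper": -1}

```text
t: 11.8
tool_pos: [0.5985, -0.071, 0.1653]
orientation: [180.0, -0.1, 167.2]
ft_force: [-0.0, -0.5, 0.9]
grip_width: 1.006
grip_force: 0.0
```

Call:
arm_command:
  steps:
    - {"turn": [0,0,0],"delta_pos": [0,0,0],"gripper": 1}
    - {"turn": [0,0,0],"delta_pos": [0,0,0],"gripper": 1}
    - {"turn": [0,0,0],"delta_pos": [0,0,0],"gripper": 1}
    - {"turn": [0,0,0],"delta_pos": [0,0,0],"gripper": 1}
    - {"turn": [0,0,0],"delta_pos": [0,0,0],"gripper": 1}
    - {"turn": [0,0,0],"delta_pos": [0,0,0],"gripper": 1}
    - {"turn": [0,0,0],"delta_pos": [0,0,0],"gripper": 1}
    - {"turn": [0,0,0],"delta_pos": [0,0,0],"gripper": 1}
    - {"turn": [0,0,0],"delta_pos": [0,0,0],"gripper": 1}
    - {"turn": [0,0,0],"delta_pos": [0,0,0],"gripper": 1}
  squeeze: 60

```text
t: 12.8
tool_pos: [0.5999, -0.07, 0.1668]
orientation: [179.9, 0.1, 167.3]
ft_force: [-0.1, 4.6, 3.6]
grip_width: 0.175
grip_force: 62.0
```

```bash
python3 -c "
from h import *
s=env.read_state();print(s['tool_pos'],s['ft_force'],s['ft_torque'],s['joints'])"
```

```text
[ 0.5999444  -0.07000697  0.16684102] [-0.13736204  4.56052141  3.58134048] [ 0.53430884  0.00374312 -0.0800513 ] [-13.77110233   3.84450546  99.69225762   0.1397593   76.4155574
 -91.11790151]
```

Call:
arm_command:
  steps:
    - {"turn": [0,0,-4],"delta_pos": [0,0,0],"gripper": 1}
    - {"turn": [0,0,-8],"delta_pos": [0,0,0],"gripper": 1}
    - {"turn": [0,0,-12],"delta_pos": [0,0,0],"gripper": 1}
    - {"turn": [0,0,-16],"delta_pos": [0,0,0],"gripper": 1}
    - {"turn": [0,0,-20],"delta_pos": [0,0,0],"gripper": 1}
    - {"turn": [0,0,-24],"delta_pos": [0,0,0],"gripper": 1}
    - {"turn": [0,0,-28],"delta_pos": [0,0,0],"gripper": 1}
    - {"turn": [0,0,-32],"delta_pos": [0,0,0],"gripper": 1}
    - {"turn": [0,0,-36],"delta_pos": [0,0,0],"gripper": 1}
    - {"turn": [0,0,-40],"delta_pos": [0,0,0],"gripper": 1}
    - {"turn": [0,0,-44],"delta_pos": [0,0,0],"gripper": 1}
    - {"turn": [0,0,-48],"delta_pos": [0,0,0],"gripper": 1}
    - {"turn": [0,0,-52],"delta_pos": [0,0,0],"gripper": 1}
    - {"turn": [0,0,-56],"delta_pos": [0,0,0],"gripper": 1}
    - {"turn": [0,0,-60],"delta_pos": [0,0,0],"gripper": 1}
    - {"turn": [0,0,-60],"delta_pos": [0,0,0],"gripper": 1}
    - {"turn": [0,0,-60],"delta_pos": [0,0,0],"gripper": 1}
    - {"turn": [0,0,-60],"delta_pos": [0,0,0],"gripper": 1}

```text
t: 14.6
tool_pos: [0.6005, -0.0718, 0.1669]
orientation: [-179.8, 0.1, -132.8]
ft_force: [5.2, -1.5, 0.7]
grip_width: 0.176
grip_force: 61.7
```

```bash
python3 -c "
from h import *
s=env.read_state();print(s['tool_pos'],s['ft_force'],s['ft_torque'],s['orientation'])"
```

```text
[ 0.60051162 -0.07177378  0.16687055] [ 5.22422581 -1.5029383   0.73411437] [-0.13485289 -0.6471782   0.00702301] [-1.79820419e+02  7.14325403e-02 -1.32799481e+02]
```

Turned 60° with almost no residual torque. I'll release, rise, and clear the view.

Call:
arm_command:
  steps:
    - {"turn": [0,0,0],"delta_pos": [0,0,0],"gripper": -1}
    - {"turn": [0,0,0],"delta_pos": [0,0,0],"gripper": -1}
    - {"turn": [0,0,0],"delta_pos": [0,0,0],"gripper": -1}
    - {"turn": [0,0,0],"delta_pos": [0,0,0],"gripper": -1}
    - {"turn": [0,0,0],"delta_pos": [0,0,0],"gripper": -1}
    - {"turn": [0,0,0],"delta_pos": [0,0,0],"gripper": -1}
    - {"turn": [0,0,0],"delta_pos": [0,0,0],"gripper": -1}
    - {"turn": [0,0,0],"delta_pos": [0,0,-3],"gripper": -1}
    - {"turn": [0,0,0],"delta_pos": [0,0,-7],"gripper": -1}
    - {"turn": [0,0,0],"delta_pos": [0,0,-11],"gripper": -1}
    - {"turn": [0,0,0],"delta_pos": [0,0,-14],"gripper": -1}
    - {"turn": [0,0,0],"delta_pos": [0,0,-14],"gripper": -1}

```text
t: 15.8
tool_pos: [0.6016, -0.0717, 0.3131]
orientation: [-179.4, 0.3, -132.7]
ft_force: [0.7, 0.6, 0.9]
grip_width: 0.998
grip_force: 0.0
```

```bash
python3 - <<'E'
from go import *
s=env.read_state();print(s['tool_pos'],s['orientation'],s['joints'])
json.dump([.5993,-.0712,.306,227.3],open('cmd.json','w'))
plan(.42,.25,.306,227.3)
E
```

```text
[ 0.60163673 -0.07173401  0.31306454] [-179.4476667     0.3039312  -132.70157953] [-1.38333987e+01 -1.64538169e+00  9.11455127e+01 -5.11343223e-04
  8.98694381e+01 -1.51130356e+02]
delta cm [-11.45  34.96   0.  ] turn [0. 0. 0.]
```

Call:
arm_command:
  steps:
    - {"turn": [0,0,0],"delta_pos": [-1.3,4,0],"gripper": -1}
    - {"turn": [0,0,0],"delta_pos": [-2.6,8,0],"gripper": -1}
    - {"turn": [0,0,0],"delta_pos": [-4,12,0],"gripper": -1}
    - {"turn": [0,0,0],"delta_pos": [-5.2,16,0],"gripper": -1}
    - {"turn": [0,0,0],"delta_pos": [-6.6,20,0],"gripper": -1}
    - {"turn": [0,0,0],"delta_pos": [-7.9,24,0],"gripper": -1}
    - {"turn": [0,0,0],"delta_pos": [-9.2,28,0],"gripper": -1}
    - {"turn": [0,0,0],"delta_pos": [-10.5,32,0],"gripper": -1}
    - {"turn": [0,0,0],"delta_pos": [-11.4,35,0],"gripper": -1}
    - {"turn": [0,0,0],"delta_pos": [-11.4,35,0],"gripper": -1}
    - {"turn": [0,0,0],"delta_pos": [-11.4,35,0],"gripper": -1}
    - {"turn": [0,0,0],"delta_pos": [-11.4,35,0],"gripper": -1}

```text
t: 17.0
tool_pos: [0.4198, 0.2493, 0.3054]
orientation: [180.0, -0.1, -132.8]
ft_force: [-0.1, -0.1, -1.1]
grip_width: 1.0
grip_force: 0.0
```

```bash
python3 - <<'E'
from h import *
im,d=grab('top','top3'); s,_=grab('side','side3')
c=viewer.camera_info('top');K=c['K'];T=c['pose'];v,u=np.mgrid[:384,:512]
P=np.stack([(u-K[0,2])/K[0,0]*d,-(v-K[1,2])/K[1,1]*d,-d],-1)@T[:3,:3].T+T[:3,3]
m=(np.hypot(P[...,0]-.6,P[...,1]+.07)<.035)&(P[...,2]>.17)&(P[...,2]<.182);q=P[m][:,:2]
w=np.linalg.svd(q-q.mean(0))[2][0];print('knob',q.mean(0),np.degrees(np.arctan2(w[1],w[0])))
for k in range(6):
    a=np.radians(180-12.6+60*k);e=np.array([.6+.1*np.cos(a),-.07+.1*np.sin(a)])
    m=(np.hypot(P[...,0]-e[0],P[...,1]-e[1])<.026)&(P[...,2]>.17)&(P[...,2]<.19)
    if m.sum(): print(k,(onz('top',u[m].mean(),v[m].mean(),.18)[:2]-e).round(4),np.median(P[m][:,2]).round(4),m.sum())
cv2.imwrite('pics/c4.png',np.hstack([im[120:384,120:512],s[60:324,120:440]])[:,:,::-1])
E
```

```text
knob [ 0.59972871 -0.07037751] -132.389232884375
0 [0.0004 0.0005] 0.1798 183
1 [-0.001  0.   ] 0.1794 190
2 [-0.0009  0.0007] 0.1797 177
3 [-0.0014 -0.0003] 0.18 168
4 [-0.0005 -0.0009] 0.1799 162
5 [ 0.0006 -0.0004] 0.1799 171
```

View pics/c4.png

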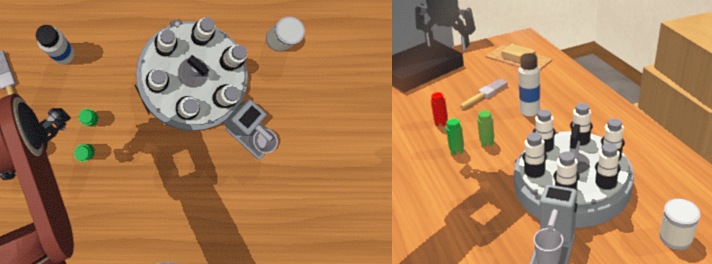

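All six cartridges stand at 180 mm. The knob has turned +60°, the new cartridge is at the pump (crop (228,95)), and the other things on the bench look unmoved.

```bash
python3 -c "
from workcell import env
print(env.hand_in())"
```

```text
the job is handed in; nothing more can be done
None
```

The spare cartridge is seated fully home over the drive bar, the carousel is turned one click counter-clockwise so it rests at the pump, and the job was handed in at about 17 s of the 64 s allowed.

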